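# Take a warmth reading with the bar's infrared thermometer

### The arm

A 7-joint arm with a two-finger parallel gripper is mounted at the origin on a cart in front of the work surface, level with it; the furniture and walls round the work are solid. World frame = base frame: x ahead of the robot, y to its left, z up, the work surface at z = 0. Lengths are in mm, angles in rad, forces in N, time in s.
With the tool pointing down it reaches from about 400 to 850 mm from the base axis. Payload 4.5 kg.
Tool frame: the origin (TCP) lies between the finger pads; the fingertips stand 22 mm ahead of it and the grasp point (between the pads) lies 3 mm ahead of it; z points along the fingers, y is the direction in which the jaws open and shut (so a half turn about z gives the same grasp; the last joint's range is limited). The gripper opens to 88 mm and grips with 3 to 60 N. Pads are 18 mm wide; open, the fingers measure 123 mm over their backs; the gripper's body (75 mm by 187 mm) begins 45 mm behind the grasp point.
Start: joints at [-1.296, 0.689, -0.195, 1.565, 0.157, 0.902, -0.215], TCP at [149.028, 606.994, 260.743] pointing down, gripper open.
Joint ranges: [-3.01, 3.01], [-0.46, 2.08], [-1.47, 1.51], [0.13, 2.56], [-1, 4.14], [0.04, 2.09], [-2.66, 2.66]. Speed limits (rad/s): [2.57, 2.57, 3.14, 3.14, 3.14, 3.14, 3.14].

### API

Orientations are given as a unit quaternion [x, y, z, w].
In Python, from plant import env gives the robot as it stands.
- The arm moves only by the tool step_arm, never from a script. Its argument "steps" is a list of rows, each an object with "translation": the shift along the tool's x, y, z in units of 0.4 m (1.0 is 0.4 m), a list of three; "turn": the turn, a rotation vector about the tool's x, y, z in units of 60 degrees (1.0 is 60 degrees), a list of three; "hand": the closure, from -1 (fully open) to 1 (shut). A call has exactly 5 rows; each row shifts and turns the pose as measured when the row begins, along the tool's axes as they then stand; what a row does not reach is not made up. A row lasts 1/10 s, in which the tool goes at most 50 mm and 8.59 degrees, less where a joint would pass 70% of its speed; a pose out of reach is approached as far as the arm can. A call with a number of a shift or a turn outside -1 to 1 is refused whole. A call with a gripper value outside its range is refused whole. The fingers move at their own pace and stop on an object; "force" is the grip in N (left out, the last holds). Time passes only in rows, so rows that do not move let the fingers close, or fill a call up. It gives the time, the measured TCP pose, the force and the opening at its end, in the units of the state.
- env.state(): the state, without advancing time (a new reading comes with each control period).
- env.get_image(name): name is "scene" or "side" or "wrist"; returns the picture (400x640x3 uint8, red, green, blue); there is no depth.
- env.get_calibration(name): a dict with "intrinsics" (3x3 intrinsics, pixels), "dist_coeffs" ([k1, k2, p1, p2, k3] as OpenCV has them; the pictures are not rectified), "T" (4x4, takes a point from camera to world coordinates). Camera axes: x right, y down, z forward; pixel columns grow to the right and rows downward; lengths in mm; the calibration is good to about 2 mm. A picture is of the moment at which its call begins: read the wrist's pose just before it. get_calibration takes no time and is no camera call; for the wrist camera it gives the pose at the moment of the call.
- env.finish_job(): hands the job in, once; it reports no verdict.
Trained networks look in the newest picture that a camera, given by its name, has taken for a name from the list of things; names that differ only in an ending like _2 or _b are one class to them, and where a whole thing is asked for, a point or a joint stands for the part that bears it (a point fixed in the world has none). Each returns a list of dicts, best first, with "confidence" (0 to 1); they miss things now and then, are a little off and sometimes report something else, mostly with a low value. They report only what shows in the picture. A call takes as long as a camera call. They do not tell look-alikes from the thing itself.
- env.trace(query, camera): "mask" (400x640 bool, what is visible of it) and "pixel" ([column, row] in pixels, amid what is visible of it).
The state is a dict: "clock": time; "q": joint angles; "dq": joint speeds; "tau": joint torques, N m; "eef_pos": TCP position; "eef_rot": TCP orientation; "ft_force": force on the tool from outside, world axes, zero at the start; "wrist_torque": the same for the moment, N m; "grip_width": finger opening in mm.
Only numpy, scipy, OpenCV 4.12 (cv2) and the standard library are available. Lean on these libraries where they do the work, as an engineer would, in place of code of your own. Each camera call takes 0.05 s, during which the arm holds its last target.

### The job

One of the two vessels, the mug or the milk pitcher, stands on the red coaster: its warmth is to be read. Draw the stick thermometer up out of its holder, turn it to a slant about midway between level and straight down, and aim its lens at the middle of that vessel's mouth from about 10 cm away, touching nothing with it. Finish while still gripping the thermometer there, raised and steady, and leave both vessels and the tamper, jigger and peeler where they stand.

Things in the scene. Friction and masses are not known exactly. Their poses are not given: they have to be found in the camera images.
- thermometer: white stick thermometer with orange band, 160 mm long, 120 g, loose, standing lens down in the holder. Origin at the lens; own z runs from lens to tail, so it looks along -z. z 0 to 20 mm: round black nose, 23 mm across; z 20 to 160: bar, 34 mm along x, 24 mm thick along y, display on +x. In the holder it stands free from z = 60 up: grip about 110 to 140 mm from the lens
- lens (a point): the lens: the thermometer's origin, in the middle of its nose's end face
- holder: grey sleeve on a black base 90 x 80 mm, fixed. Origin under its centre; its rim is 70 mm above the counter, sleeve 44 mm (x) by 34 mm (y) outside, 36 x 26 mm inside (1 mm play on each side of the thermometer), 60 mm deep, with its floor 10 mm above the counter. x and y axes as the thermometer's.
- red_coaster: red round coaster, 96 mm across, 4 mm thick, fixed; origin under its centre. One of the two vessels stands on it; which one differs from start to start
- grey_coaster: grey round coaster, 96 mm across, 4 mm thick, fixed; origin under its centre; carries the other vessel
- mug: green and white ceramic mug, 65 mm across, 55 mm high, handle toward its -y reaching 46 mm from its origin; loose. Origin at the underside, 13 mm from the bowl's axis toward the handle; z up
- mug_mouth (a point): middle of the mug's mouth, at rim height (55 mm above its underside)
- pitcher: steel milk pitcher, 68 mm across, 80 mm high, handle toward its -y reaching 49 mm from its origin; loose. Origin at the underside, 15 mm from the bowl's axis toward the handle; z up
- pitcher_mouth (a point): middle of the pitcher's mouth, at rim height (78 mm above its underside)
- tamper: coffee tamper with steel foot 58 mm across and black grip, 82 mm high; loose bystander standing on the counter, origin at the centre of its underside
- jigger: double-cone steel jigger 44 mm across, 74 mm high; loose bystander, origin at the centre of its underside
- peeler: red Y peeler, 131 mm long along its y, 14 mm high, lying flat; loose bystander, origin under its centre
There are look-alikes about, which are no part of the job. Leave any purple or turquoise look-alike of the thermometer alone.

How it is judged (in metres and radians):
On the way:
1. the thermometer is gripped and drawn out of the holder, its lens above the holder's rim (z of lens in the frame of holder above 0.075 m and contact force between the fingers and thermometer above 1 N), for 0.2 s.
At the end, for the whole second after the job is handed in: Gripped, still, touching nothing else, lens over 75 mm up, 27 to 63 degrees off vertical, lens below tail; the mouth centre of the vessel on the red coaster lies 50 to 160 mm ahead of the lens and within 25 mm of its line of sight along each cross axis (((horizontal distance between mug_mouth and red_coaster below 0.035 m and z of mug_mouth in the frame of thermometer between -0.16 and -0.05 m and x of mug_mouth in the frame of thermometer between -0.025 and 0.025 m and y of mug_mouth in the frame of thermometer between -0.025 and 0.025 m) or (horizontal distance between pitcher_mouth and red_coaster below 0.035 m and z of pitcher_mouth in the frame of thermometer between -0.16 and -0.05 m and x of pitcher_mouth in the frame of thermometer between -0.025 and 0.025 m and y of pitcher_mouth in the frame of thermometer between -0.025 and 0.025 m)) and angle between thermometer's own z axis and vertical between 0.47 and 1.1 rad and height (world z) of lens above 0.075 m and contact force between the fingers and thermometer above 1 N and linear speed of thermometer below 0.03 m/s and angular speed of thermometer below 0.15 rad/s and contact force between thermometer and holder below 0.3 N and contact force between thermometer and mug below 0.3 N and contact force between thermometer and pitcher below 0.3 N and contact force between thermometer and red_coaster below 0.3 N and contact force between thermometer and grey_coaster below 0.3 N and contact force between thermometer and tamper below 0.3 N and contact force between thermometer and jigger below 0.3 N and contact force between thermometer and peeler below 0.3 N); the arm keeps its last pose, push and grip.
It fails at once if a vessel was moved more than 15 mm (distance of any of mug, pitcher from where it was at the start of the episode above 0.015 m).
It fails at once if a bystander (tamper, jigger, peeler) was moved more than 25 mm (distance of any of tamper, jigger, peeler from where it was at the start of the episode above 0.025 m).
It also fails if it takes over 32 s, if anything falls off the work surface, if the arm or the gripper's body presses on something with over 40 N, if the wrist force passes 120 N, or if a joint passes its speed limit or range.

## Working session

There is one attempt and no reset: what is moved stays moved. The work goes in short steps, Python scripts to look and compute and a tool call to move; the robot and the scene stay as the last step left them, time stands still between calls to the robot, and variables do not carry over. Pictures are saved under pics/ and viewed, and the job is handed in when it is done.

Besides the shell and the picture viewer there is one more tool, called after "Emit:" by a JSON object that holds its "name" and its "arguments", one argument or row to a line. step_arm: Moves the arm, as the interface text tells. Its arguments: {"type":"object","properties":{"steps":{"type":"array"},"force":{"type":"number"}},"required":["steps"]}

```bash
ls; mkdir -p pics; python3 - <<'E'
from plant import env
import cv2,numpy as np
s=env.state()
print({k:np.round(v,3).tolist() for k,v in s.items()})
for n in ["scene","side","wrist"]:
    c=env.get_calibration(n); print(n,np.round(c["intrinsics"],1).tolist(),np.round(c["dist_coeffs"],3).tolist(),np.round(c["T"],3).tolist())
    im=env.get_image(n); cv2.imwrite(f"pics/{n}0.png",im[:,:,::-1])
E
```

```text
pics
{'clock': 0.0, 'q': [-1.296, 0.69, -0.195, 1.566, 0.157, 0.903, -0.215], 'dq': [0.0, -0.0, -0.0, 0.001, 0.0, 0.001, 0.0], 'tau': [-0.0, -52.756, -1.267, -15.343, -0.053, 0.007, 0.0], 'eef_pos': [148.918, 606.383, 259.913], 'eef_rot': [0.12, 0.993, -0.001, -0.0], 'ft_force': [-0.121, -0.087, 0.086], 'wrist_torque': [-0.009, -0.015, 0.029], 'grip_width': 87.981}
scene [[451.3, 0.0, 318.8], [0.0, 451.3, 198.9], [0.0, 0.0, 1.0]] [-0.014, 0.0, 0.0, 0.0, 0.0] [[0.917, -0.284, 0.28, 184.84], [-0.399, -0.678, 0.618, -571.673], [0.014, -0.678, -0.735, 965.161], [0.0, 0.0, 0.0, 1.0]]
side [[500.8, 0.0, 311.1], [0.0, 500.8, 198.8], [0.0, 0.0, 1.0]] [-0.095, 0.0, 0.0, 0.0, 0.0] [[-0.821, -0.278, 0.498, -123.478], [-0.57, 0.367, -0.735, 1144.02], [0.022, -0.887, -0.46, 680.503], [0.0, 0.0, 0.0, 1.0]]
wrist [[302.9, 0.0, 319.5], [0.0, 302.9, 202.5], [0.0, 0.0, 1.0]] [-0.005, 0.0, 0.0, 0.0, 0.0] [[0.239, 0.938, 0.251, 83.904], [0.971, -0.231, -0.063, 622.61], [-0.001, 0.259, -0.966, 384.213], [0.0, 0.0, 0.0, 1.0]]
```

View pics/scene0.png

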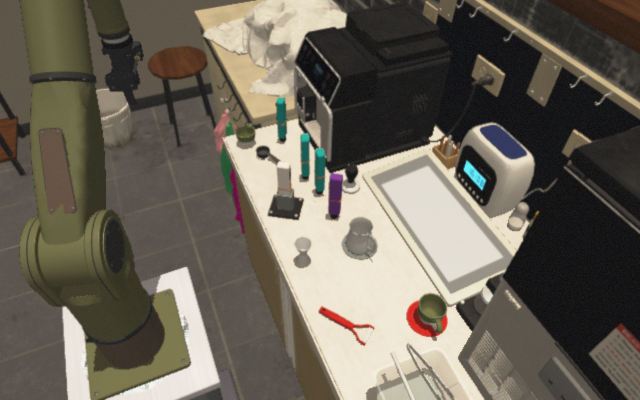

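View pics/side0.png

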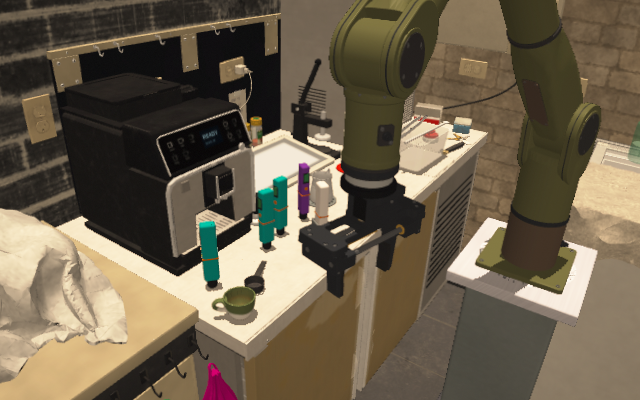

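View pics/wrist0.png

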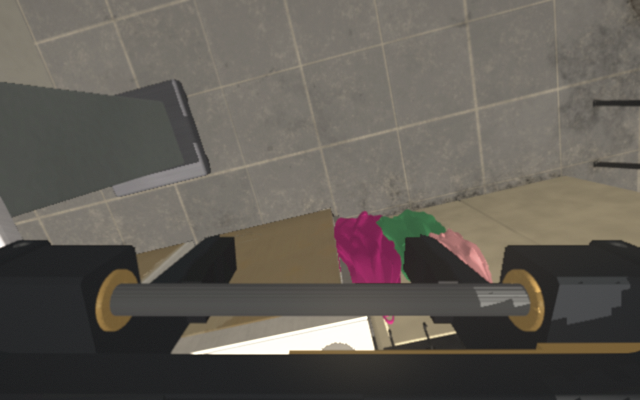

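The scene picture shows the white thermometer at (285,180) in the holder at (286,207), a purple look-alike at (335,195), and turquoise ones. The mug is on the red coaster at (430,312) and the pitcher is on the grey one at (360,238). The peeler is at (347,322), the jigger at (303,250) and the tamper at (351,178).

```bash
cat > h.py <<'E'
from plant import env
import cv2,numpy as np
def proj(c,P):
    T=np.linalg.inv(c["T"]); r,_=cv2.Rodrigues(T[:3,:3])
    return cv2.projectPoints(np.float64(P).reshape(-1,1,3),r,T[:3,3],c["intrinsics"],np.array(c["dist_coeffs"]))[0].reshape(-1,2)
def ray(c,px):
    u=cv2.undistortPoints(np.float64(px).reshape(-1,1,2),c["intrinsics"],np.array(c["dist_coeffs"])).reshape(-1,2)
    d=np.c_[u,np.ones(len(u))]@c["T"][:3,:3].T
    return c["T"][:3,3],d/np.linalg.norm(d,axis=1)[:,None]
def onz(c,px,z):
    o,d=ray(c,px); return o+d*((z-o[2])/d[:,2])[:,None]
E
python3 - <<'E'
from h import *
env.get_image("scene")
c=env.get_calibration("scene")
out={}
ov=None
for q in ["thermometer","holder","mug","pitcher","red_coaster","grey_coaster","tamper","jigger","peeler"]:
    r=env.trace(q,"scene")
    for i,x in enumerate(r[:5]):
        m=x["mask"]; ys,xs=np.nonzero(m)
        if len(xs)==0: continue
        print(q,round(x["confidence"],2),np.round(x["pixel"]).tolist(),"bbox",xs.min(),ys.min(),xs.max(),ys.max(),m.sum(),"z0",np.round(onz(c,[x["pixel"]],0)[0]).tolist())
        out[f"{q}_{i}"]=m
np.savez("scene_masks.npz",**out)
im=cv2.imread("pics/scene0.png")
cv2.imwrite("pics/sc_a.png",cv2.resize(im[110:260,210:410],None,fx=4,fy=4,interpolation=cv2.INTER_CUBIC))
cv2.imwrite("pics/sc_b.png",cv2.resize(im[250:370,310:470],None,fx=4,fy=4,interpolation=cv2.INTER_CUBIC))
E
```

```text
thermometer 0.81 [319.0, 171.0] bbox 314 147 325 194 497 z0 [598.0, 348.0, 0.0]
thermometer 0.79 [330.0, 196.0] bbox 328 174 342 218 535 z0 [589.0, 239.0, 0.0]
thermometer 0.63 [304.0, 155.0] bbox 300 132 309 178 394 z0 [583.0, 433.0, 0.0]
thermometer 0.6 [281.0, 180.0] bbox 277 162 290 194 432 z0 [478.0, 355.0, 0.0]
thermometer 0.6 [282.0, 120.0] bbox 276 99 286 141 394 z0 [584.0, 632.0, 0.0]
holder 0.69 [286.0, 206.0] bbox 268 187 302 219 783 z0 [456.0, 252.0, -0.0]
mug 0.71 [432.0, 311.0] bbox 418 293 446 332 822 z0 [655.0, -197.0, -0.0]
mug 0.4 [286.0, 206.0] bbox 268 190 302 218 672 z0 [455.0, 252.0, 0.0]
mug 0.33 [284.0, 176.0] bbox 277 162 290 194 426 z0 [494.0, 368.0, 0.0]
pitcher 0.81 [362.0, 236.0] bbox 346 217 375 253 849 z0 [605.0, 70.0, 0.0]
red_coaster 0.98 [421.0, 323.0] bbox 406 300 447 336 627 z0 [616.0, -214.0, 0.0]
grey_coaster 0.64 [354.0, 254.0] bbox 342 238 372 258 207 z0 [557.0, 23.0, 0.0]
tamper 0.96 [352.0, 183.0] bbox 342 164 359 192 379 z0 [669.0, 261.0, 0.0]
tamper 0.25 [432.0, 309.0] bbox 418 293 446 333 864 z0 [658.0, -194.0, 0.0]
jigger 0.79 [303.0, 248.0] bbox 294 236 311 266 398 z0 [442.0, 95.0, 0.0]
jigger 0.36 [283.0, 176.0] bbox 276 160 291 194 449 z0 [488.0, 369.0, -0.0]
peeler 0.9 [345.0, 324.0] bbox 318 306 373 344 489 z0 [452.0, -145.0, -0.0]
```

View pics/sc_a.png

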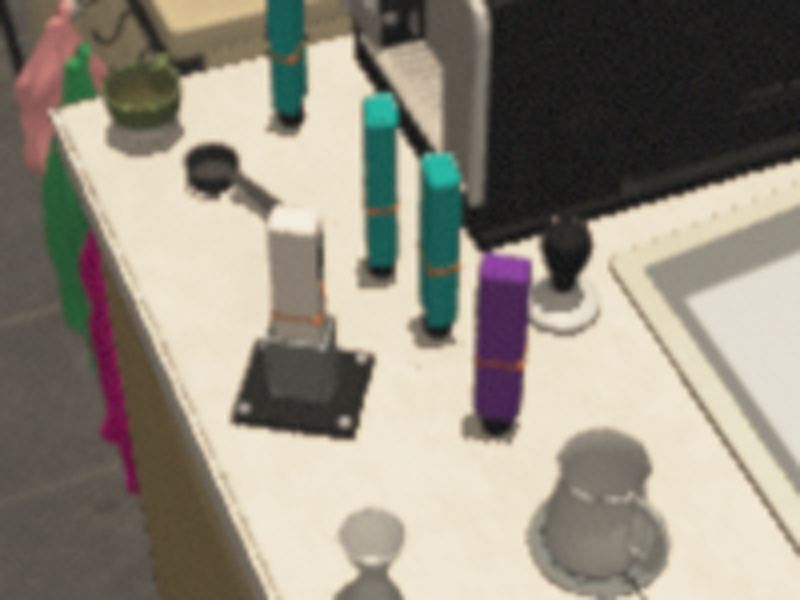

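View pics/sc_b.png

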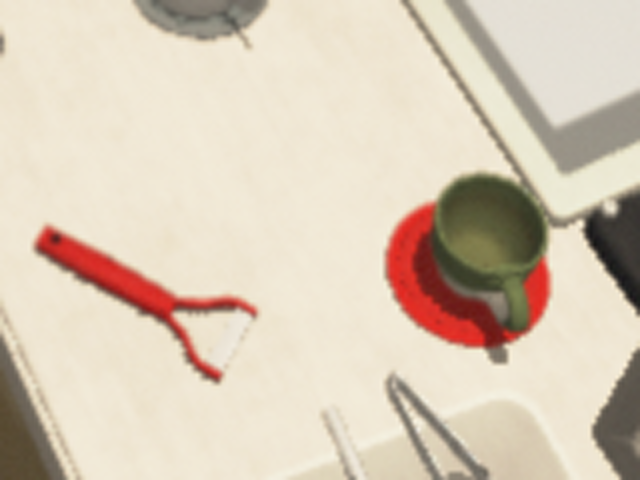

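```bash
python3 - <<'E'
from h import *
c=env.get_calibration("scene")
f=lambda p,o:np.array(p)/4+np.array(o)-0.375
A=f([(262,343),(373,352),(354,437),(234,422)],(210,110))
for z in (0,8,10):
    W=onz(c,A,z)[:,:2]; print(z,np.round(W,1).tolist(),W.mean(0).round(1),[np.round(np.linalg.norm(W[i]-W[(i+1)%4]),1) for i in range(4)],[np.round(np.degrees(np.arctan2(*(W[(i+1)%4]-W[i])[::-1])),1) for i in range(4)])
# thermo top corners z=170
B=f([(271,210),(321,210)],(210,110)); print("top back corners?",onz(c,B,170).round(1).tolist())
m=np.load("scene_masks.npz")
r=m["red_coaster_0"]|m["mug_0"]
print("mouth",onz(c,f([(490,232),(437,225),(547,238)],(310,250)),59).round(1).tolist())
# red ellipse
print("coaster",onz(c,f([(387,265),(549,275),(469,347)],(310,250)),4).round(1).tolist())
print("handle end",onz(c,f([(517,320)],(310,250)),30).round(1))
print("pitcher",onz(c,f([(604,465)],(210,110)),82).round(1),"jig",onz(c,f([(372,535)],(210,110)),74).round(1),"purple top",onz(c,f([(505,262),(498,425)],(210,110)),160).round(1).tolist(), onz(c,f([(498,425)],(210,110)),0).round(1).tolist())
print("tamper base",onz(c,f([(563,308)],(210,110)),0).round(1),"turq",onz(c,f([(438,328),(380,268)],(210,110)),0).round(1).tolist())
E
```

```text
0 [[439.8, 302.6], [511.3, 262.9], [468.6, 193.0], [395.9, 238.5]] [453.9 249.2] [np.float64(81.8), np.float64(82.0), np.float64(85.7), np.float64(77.7)] [np.float64(-29.1), np.float64(-121.4), np.float64(147.9), np.float64(55.6)]
8 [[437.7, 295.4], [508.6, 256.0], [466.2, 186.6], [394.2, 231.8]] [451.7 242.4] [np.float64(81.1), np.float64(81.3), np.float64(85.0), np.float64(77.1)] [np.float64(-29.1), np.float64(-121.4), np.float64(147.9), np.float64(55.6)]
10 [[437.2, 293.6], [507.9, 254.2], [465.6, 185.0], [393.8, 230.1]] [451.1 240.7] [np.float64(80.9), np.float64(81.1), np.float64(84.8), np.float64(76.9)] [np.float64(-29.1), np.float64(-121.4), np.float64(147.9), np.float64(55.6)]
top back corners? [[440.2, 257.6, 170.0], [470.0, 245.1, 170.0]]
mouth [[632.0, -212.9, 59.0], [606.8, -197.4, 59.0], [659.4, -228.7, 59.0]]
coaster [[591.2, -185.6, 4.0], [675.5, -228.7, 4.0], [607.7, -248.4, 4.0]]
handle end [[ 629.8 -254.1   30. ]]
pitcher [[581.4  45.2  82. ]] jig [[427.8  56.7  74. ]] purple top [[564.4, 164.6, 160.0], [502.8, 42.0, 160.0]] [[566.0, 163.9, 0.0]]
tamper base [[659.1 249.5   0. ]] turq [[564.7, 266.7, 0.0], [549.1, 341.7, 0.0]]
```

```bash
cat >> h.py <<'E'
from scipy.spatial.transform import Rotation as R
def plan(pos,rot,p=True):
    """needed total delta in tool axes, unit of rows, from current state"""
    s=env.state(); Rc=R.from_quat(s["eef_rot"])
    d=Rc.inv().apply(np.array(pos)-s["eef_pos"])/400
    w=(Rc.inv()*rot).as_rotvec()/(np.pi/3)
    print("clock",s["clock"],"trans",d.round(3).tolist(),"turn",w.round(3).tolist(),"rows>=",np.linalg.norm(d)*8,np.linalg.norm(w)*60/8.59)
    return d,w
def down(yaw): # tool z down, tool y at azimuth yaw deg
    a=np.radians(yaw); y=np.array([np.cos(a),np.sin(a),0]); z=np.array([0,0,-1.]); return R.from_matrix(np.c_[np.cross(y,z),y,z])
E
python3 - <<'E'
from h import *
c=env.get_calibration("scene")
print(onz(c,[(330,171),(298.75,123.5)],0).round())
plan((452,245,290),down(59))
s=env.state(); Rc=R.from_quat(s["eef_rot"])
E
```

```text
[[631. 334.   0.]
 [629. 591.   0.]]
clock 0.65 trans [-0.951, -0.698, -0.073] turn [0.0, -0.0, 0.287] rows>= 9.459289101497905 2.0025543101717473
```

Emit:
{"name": "step_arm", "arguments": {
  "steps": [
    {"translation":[-0.085,-0.062,-0.015],"turn":[0,0,0],"hand":-1},
    {"translation":[-0.085,-0.062,-0.015],"turn":[0,0,0],"hand":-1},
    {"translation":[-0.085,-0.062,-0.015],"turn":[0,0,0],"hand":-1},
    {"translation":[-0.085,-0.062,-0.015],"turn":[0,0,0],"hand":-1},
    {"translation":[-0.085,-0.062,-0.015],"turn":[0,0,0],"hand":-1}
  ],
  "force": 40
}}

```text
clock: 1.15
eef_pos: [282.4, 447.2, 289.8]
eef_rot: [0.113, 0.994, 0.002, -0.002]
ft_force: [0.6, 0.1, 0.5]
grip_width: 88.0
```

```bash
python3 - <<'E'
from h import *
print(env.state()["eef_pos"],env.state()["q"]); plan((452,245,290),down(59))
E
```

```text
[282.4067828  447.15572327 289.81705735] [-0.94124219  0.52737703 -0.23652499  1.81894907  0.15502226  0.81070878
  0.09035983]
clock 1.15 trans [-0.527, -0.397, -0.005] turn [0.003, -0.006, 0.3] rows>= 5.277455039763108 2.0958538333902825
```

Emit:
{"name": "step_arm", "arguments": {
  "steps": [
    {"translation":[-0.1,-0.075,0],"turn":[0,0,0],"hand":-1},
    {"translation":[-0.1,-0.075,0],"turn":[0,0,0],"hand":-1},
    {"translation":[-0.1,-0.075,0],"turn":[0,0,0],"hand":-1},
    {"translation":[-0.1,-0.075,0],"turn":[0,0,0],"hand":-1},
    {"translation":[-0.1,-0.075,0],"turn":[0,0,0.1],"hand":-1}
  ]
}}

```text
clock: 1.65
eef_pos: [444.4, 256.0, 290.3]
eef_rot: [0.164, 0.986, 0.005, -0.001]
ft_force: [0.8, 0.4, 0.7]
grip_width: 88.3
```

```bash
python3 - <<'E'
from h import *
print(env.state()["eef_pos"],env.state()["q"]); plan((452,245,290),down(59))
E
```

```text
[444.39062063 255.95208749 290.28510085] [-0.46281861  0.50376533 -0.22348477  1.86586223  0.14046637  0.78144971
  0.48162672]
clock 1.65 trans [-0.027, -0.02, 0.0] turn [0.009, -0.005, 0.201] rows>= 0.2667824262178079 1.4064075771720557
```

Emit:
{"name": "step_arm", "arguments": {
  "steps": [
    {"translation":[-0.027,-0.02,0],"turn":[0.009,-0.005,0.1],"hand":-1},
    {"translation":[0,0,0],"turn":[0,0,0.1],"hand":-1},
    {"translation":[0,0,0],"turn":[0,0,0],"hand":-1},
    {"translation":[0,0,0],"turn":[0,0,0],"hand":-1},
    {"translation":[0,0,0],"turn":[0,0,0],"hand":-1}
  ]
}}

```text
clock: 2.15
eef_pos: [458.2, 235.5, 290.5]
eef_rot: [0.277, 0.961, -0.001, 0.003]
ft_force: [0.9, 0.5, -0.5]
grip_width: 88.1
```

```bash
python3 - <<'E'
from h import *
s=env.state();print(s["eef_pos"],s["eef_rot"]); 
c=env.get_calibration("wrist")
im=env.get_image("wrist"); cv2.imwrite("pics/w1.png",im[:,:,::-1])
np.save("w1T.npy",c["T"])
r=env.trace("thermometer","wrist")+env.trace("holder","wrist")
for x in r: print(round(x["confidence"],2),x["pixel"],x["mask"].sum())
im=env.get_image("side"); cv2.imwrite("pics/s1.png",im[:,:,::-1])
E
```

```text
[458.19571172 235.48430457 290.5436366 ] [ 0.27706808  0.96084482 -0.00149224  0.00287651]
0.97 [595.8, 109.6] 2406
0.79 [317.0, 280.0] 1146
0.62 [326.4, 180.8] 1369
0.62 [450.8, 207.6] 2756
0.59 [389.3, 244.3] 1731
0.8 [317.9, 152.0] 2922
0.25 [328.7, 179.7] 1488
```

View pics/w1.png

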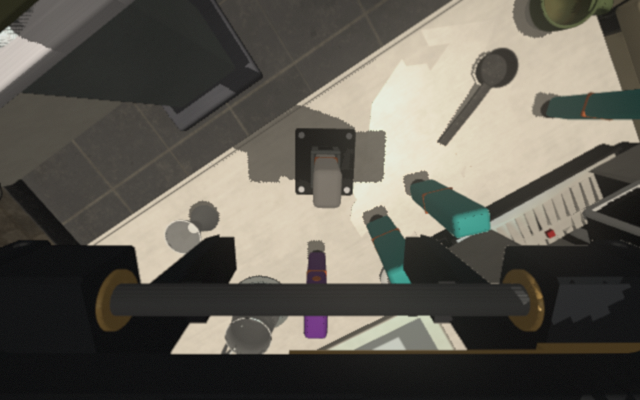

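View pics/s1.png

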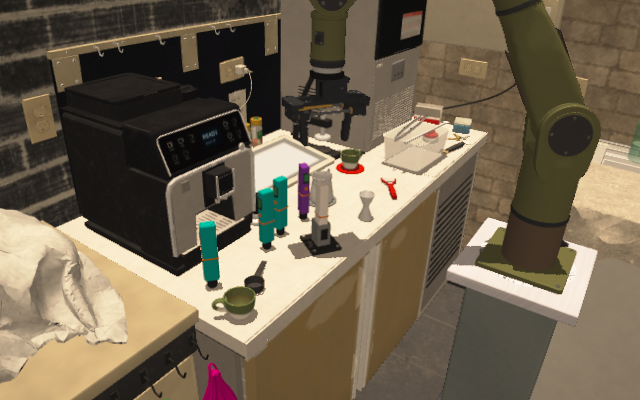

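```bash
python3 - <<'E'
from h import *
im=cv2.imread("pics/w1.png")
cv2.imwrite("pics/w1c.png",cv2.resize(im[110:230,250:410],None,fx=5,fy=5,interpolation=cv2.INTER_CUBIC))
im=cv2.imread("pics/s1.png")
cv2.imwrite("pics/s1c.png",cv2.resize(im[155:265,270:390],None,fx=5,fy=5,interpolation=cv2.INTER_CUBIC))
E
```

```text
(no output)
```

View pics/w1c.png

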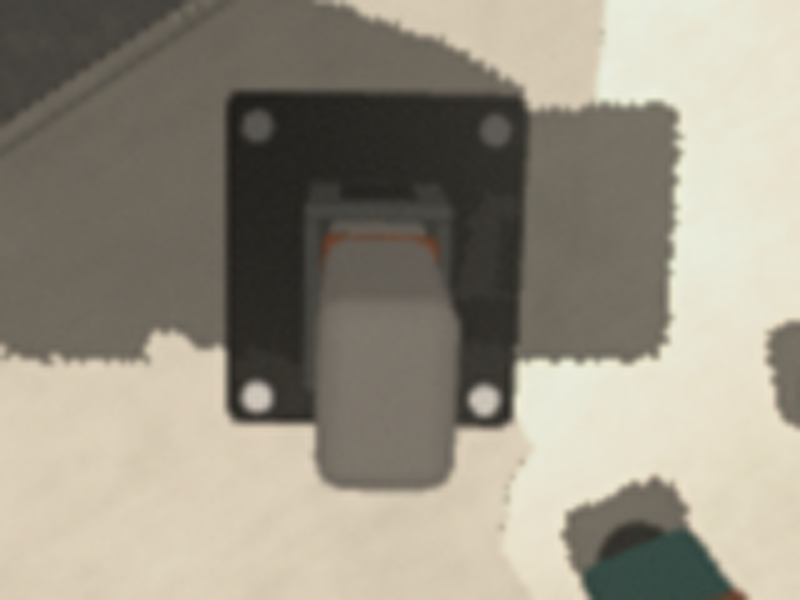

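View pics/s1c.png

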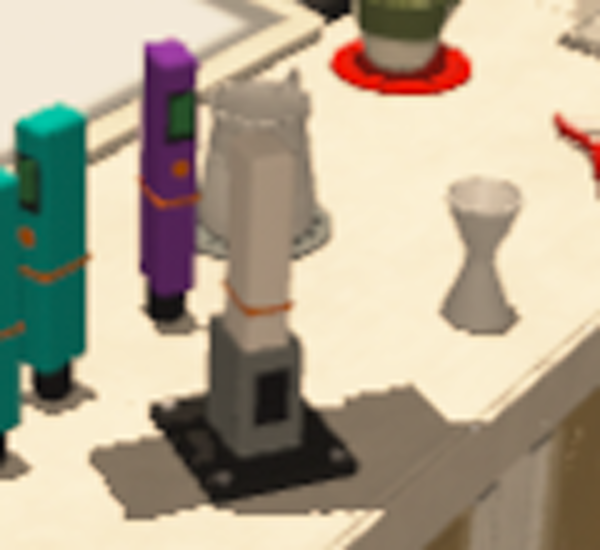

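```bash
python3 - <<'E'
from h import *
from scipy.optimize import least_squares
cw=env.get_calibration("wrist"); cs=env.get_calibration("scene"); cd=env.get_calibration("side")
g=lambda p,k,o:np.array(p,float)/k+np.array(o)-(0.5-0.5/k)
wt=g([(318,298),(459,303),(453,488),(317,486)],5,(250,110))
wb=g([(228,92),(526,95),(512,426),(226,420)],5,(250,110))
sb=g([(262,343),(373,352),(354,437),(234,422)],4,(210,110))
db=g([(150,410),(215,502),(357,466)],5,(270,155))
def rect(p,a,b,z):
    c,s=np.cos(p[2]),np.sin(p[2])
    L=np.array([(-a,-b),(-a,b),(a,b),(a,-b)])  # image order in wrist: TL=-x side..
    return np.c_[p[0]+c*L[:,0]-s*L[:,1],p[1]+s*L[:,0]+c*L[:,1],np.full(4,z)]
def res(p,parts=False):
    T=rect(p,17,12,170);B=rect(p,45,40,p[3])
    r1=proj(cw,T)-wt; r2=proj(cw,B)-wb
    P=proj(cs,B); 
    # order scene: top-left,top-right,bottom-right,bottom-left : match nearest
    r3=np.array([P[np.argmin(((P-q)**2).sum(1))]-q for q in sb])
    Q=proj(cd,B); r4=np.array([Q[np.argmin(((Q-q)**2).sum(1))]-q for q in db])
    if parts: print(r1.round(1).tolist(),r2.round(1).tolist(),r3.round(1).tolist(),r4.round(1).tolist(),sep="\n")
    return np.concatenate([r1,r2,r3*.7,r4*.7]).ravel()
s=env.state(); 
Y=R.from_quat(s["eef_rot"]).as_matrix()[:,1]; print("tool y az",np.degrees(np.arctan2(Y[1],Y[0])))
for y0 in (-31,149):
    f=least_squares(res,[452,245,np.radians(y0),8],loss="soft_l1"); print(f.x[:2],np.degrees(f.x[2]),f.x[3],f.cost)
    res(f.x,True)
E
```

```text
tool y az 57.75350536557709
[451.21378376 246.71861479] -33.256110187892574 4.383823460826099 7.245858282537592
[[-0.5, -0.5], [0.8, -1.0], [0.6, 2.2], [-0.8, 2.1]]
[[-0.7, -0.6], [0.5, -0.1], [0.2, 0.1], [0.0, 0.4]]
[[-1.7, -1.1], [0.8, 0.7], [0.0, 0.3], [-1.5, -0.4]]
[[-0.1, 0.2], [0.2, 0.3], [1.8, 1.2]]
[456.0393151  243.99987241] 147.10941922355687 0.8974569834923924 751.5136648059135
[[27.9, 46.4], [-28.7, 45.1], [-27.3, -31.6], [29.3, -30.9]]
[[57.1, 70.0], [-59.3, 68.8], [-57.2, -63.0], [60.1, -61.1]]
[[0.1, -0.1], [2.6, 1.6], [2.1, 1.2], [0.6, 0.6]]
[[-1.1, 0.4], [-0.7, 0.4], [0.7, 1.2]]
```

```bash
python3 - <<'E'
from h import *
plan((451,247,290),down(56.9)); plan((451,247,138),down(56.9))
E
```

```text
clock 2.35 trans [0.031, 0.015, 0.001] turn [-0.001, 0.006, 0.014] rows>= 0.2733547355408414 0.10843714194818838
clock 2.35 trans [0.033, 0.015, 0.381] turn [-0.001, 0.006, 0.014] rows>= 3.0619256013867595 0.10843714194818838
```

Emit:
{"name": "step_arm", "arguments": {
  "steps": [
    {"translation":[0.03,0.015,0],"turn":[0,0.006,0.014],"hand":-1},
    {"translation":[0,0,0],"turn":[0,0,0],"hand":-1},
    {"translation":[0,0,0],"turn":[0,0,0],"hand":-1},
    {"translation":[0,0,0.06],"turn":[0,0,0],"hand":-1},
    {"translation":[0,0,0.06],"turn":[0,0,0],"hand":-1}
  ]
}}

```text
clock: 2.85
eef_pos: [453.6, 248.1, 244.2]
eef_rot: [0.283, 0.959, 0.002, 0.003]
ft_force: [-0.3, 1.0, -0.4]
grip_width: 88.3
```

```bash
python3 - <<'E'
from h import *
plan((451,247,138),down(56.9))
E
```

```text
clock 2.85 trans [0.005, -0.007, 0.266] turn [0.006, 0.004, 0.003] rows>= 2.125506424927007 0.05344423953431166
```

Emit:
{"name": "step_arm", "arguments": {
  "steps": [
    {"translation":[0.005,-0.007,0.06],"turn":[0.006,0.004,0.003],"hand":-1},
    {"translation":[0,0,0.06],"turn":[0,0,0],"hand":-1},
    {"translation":[0,0,0.05],"turn":[0,0,0],"hand":-1},
    {"translation":[0,0,0.04],"turn":[0,0,0],"hand":-1},
    {"translation":[0,0,0],"turn":[0,0,0],"hand":-1}
  ]
}}

```text
clock: 3.35
eef_pos: [451.2, 244.0, 155.1]
eef_rot: [0.284, 0.959, -0.002, -0.0]
ft_force: [0.4, -0.3, 0.1]
grip_width: 88.1
```

```bash
python3 - <<'E'
from h import *
plan((451,247,138),down(56.9)); print(env.state()["ft_force"])
E
```

```text
clock 3.35 trans [0.005, 0.006, 0.043] turn [-0.003, 0.001, 0.001] rows>= 0.3481030426739996 0.02481524039859607
[ 0.42817229 -0.3414007   0.05680397]
```

Emit:
{"name": "step_arm", "arguments": {
  "steps": [
    {"translation":[0.003,0.004,0.025],"turn":[0,0,0],"hand":-1},
    {"translation":[0.001,0.002,0.015],"turn":[0,0,0],"hand":-1},
    {"translation":[0,0,0],"turn":[0,0,0],"hand":-1},
    {"translation":[0,0,0],"turn":[0,0,0],"hand":-1},
    {"translation":[0,0,0],"turn":[0,0,0],"hand":-1}
  ]
}}

```text
clock: 3.85
eef_pos: [453.0, 247.5, 140.0]
eef_rot: [0.284, 0.959, -0.0, 0.001]
ft_force: [-0.6, -0.6, -0.3]
grip_width: 88.3
```

```bash
python3 - <<'E'
from h import *
plan((451,247,138),down(56.9)); print(env.state()["ft_force"])
cv2.imwrite("pics/s2.png",env.get_image("side")[80:280,200:460,::-1].repeat(3,0).repeat(3,1)[:600,:780])
E
```

```text
clock 3.85 trans [0.004, -0.004, 0.005] turn [0.0, 0.003, 0.001] rows>= 0.05774389237059516 0.019010656713711927
[-0.64321799 -0.64141551 -0.29845773]
```

View pics/s2.png

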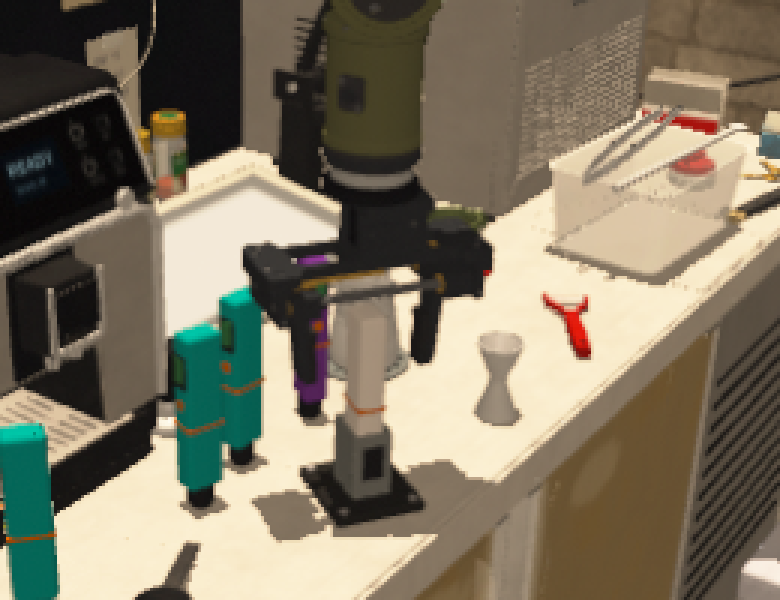

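The fingers straddle the white thermometer, which shows at crop (367,370), with the holder and neighbours clear. Closing now.

Emit:
{"name": "step_arm", "arguments": {
  "steps": [
    {"translation":[0,0,0],"turn":[0,0,0],"hand":1},
    {"translation":[0,0,0],"turn":[0,0,0],"hand":1},
    {"translation":[0,0,0],"turn":[0,0,0],"hand":1},
    {"translation":[0,0,0],"turn":[0,0,0],"hand":1},
    {"translation":[0,0,0],"turn":[0,0,0],"hand":1}
  ],
  "force": 40
}}

```text
clock: 4.4
eef_pos: [453.5, 247.6, 141.0]
eef_rot: [0.285, 0.959, 0.0, 0.002]
ft_force: [0.0, 0.2, -0.2]
grip_width: 50.1
```

Emit:
{"name": "step_arm", "arguments": {
  "steps": [
    {"translation":[0,0,0],"turn":[0,0,0],"hand":1},
    {"translation":[0,0,0],"turn":[0,0,0],"hand":1},
    {"translation":[0,0,-0.03],"turn":[0,0,0],"hand":1},
    {"translation":[0,0,-0.04],"turn":[0,0,0],"hand":1},
    {"translation":[0,0,-0.04],"turn":[0,0,0],"hand":1}
  ]
}}

```text
clock: 4.9
eef_pos: [451.8, 246.8, 185.5]
eef_rot: [0.284, 0.959, -0.002, 0.0]
ft_force: [1.1, 0.8, -1.4]
grip_width: 23.5
```

```bash
python3 - <<'E'
from h import *
s=env.state();plan((453,247.5,260),down(56.9)); print(s["ft_force"],s["grip_width"])
cv2.imwrite("pics/s3.png",env.get_image("side")[80:280,200:460,::-1].repeat(3,0).repeat(3,1)[:600,:780])
E
```

```text
clock 4.9 trans [-0.002, 0.002, -0.186] turn [-0.003, 0.001, 0.001] rows>= 1.4896037609100854 0.025643032660862177
[ 1.07283805  0.82814167 -1.41926344] 23.508956088580376
```

View pics/s3.png

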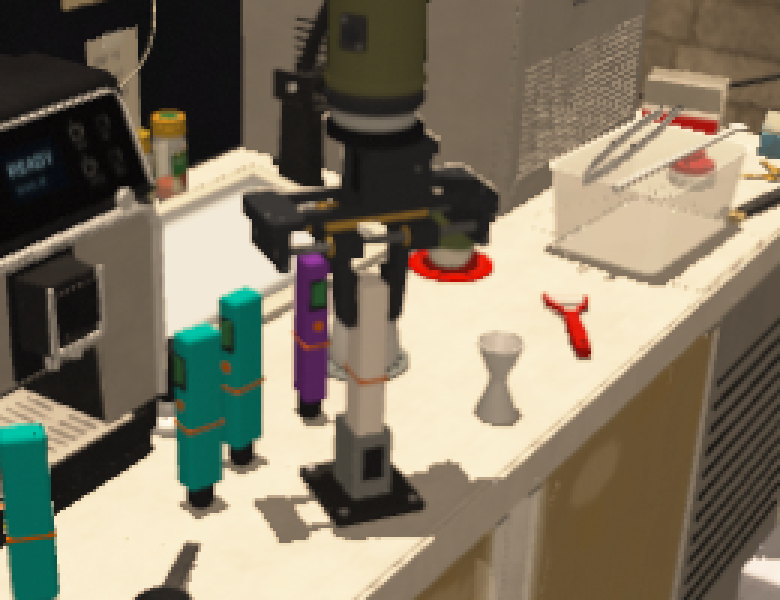

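Emit:
{"name": "step_arm", "arguments": {
  "steps": [
    {"translation":[0,0,-0.05],"turn":[0,0,0],"hand":1},
    {"translation":[0,0,-0.06],"turn":[0,0,0],"hand":1},
    {"translation":[0,0,-0.06],"turn":[0,0,0],"hand":1},
    {"translation":[0,0,-0.06],"turn":[0,0,0],"hand":1},
    {"translation":[0,0,-0.06],"turn":[0,0,0],"hand":1}
  ]
}}

```text
clock: 5.45
eef_pos: [450.4, 246.0, 307.2]
eef_rot: [0.284, 0.959, -0.002, -0.0]
ft_force: [0.5, 0.3, -2.1]
grip_width: 23.9
```

```bash
python3 - <<'E'
from h import *
s=env.state(); print(s["eef_pos"],s["ft_force"],s["grip_width"],s["q"].round(2) if hasattr(s["q"],"round") else s["q"])
cv2.imwrite("pics/s4.png",env.get_image("side")[40:240,200:460,::-1].repeat(3,0).repeat(3,1)[:600,:780])
p=np.array(s["eef_pos"]);Rm=R.from_quat(s["eef_rot"]).as_matrix();cd=env.get_calibration("side")
for off in (-38,-3+0,3,128): print(off,(proj(cd,[p+Rm[:,2]*off])[0]-[200,40])*3)
E
```

```text
[450.39888974 246.04281395 307.1591606 ] [ 0.46921114  0.27545948 -2.1373697 ] 23.864221394436633 [-0.5   0.48 -0.15  1.84  0.1   0.83  0.3 ]
-38 [377.82047242 215.15533995]
-3 [376.38040922 260.373274  ]
3 [376.13671207 268.00542867]
128 [371.26799491 419.31511193]
```

View pics/s4.png

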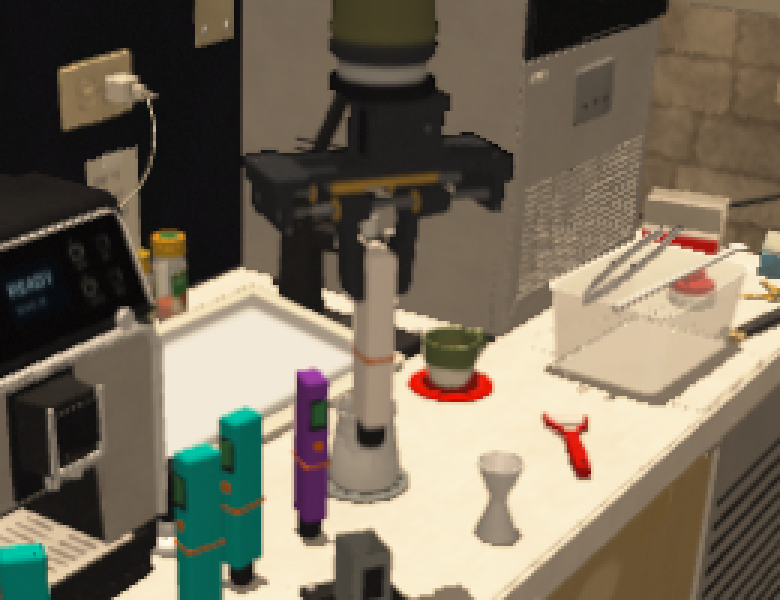

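```bash
python3 - <<'E'
from h import *
import itertools
from scipy.optimize import least_squares
s=env.state()
D=[([-1.296,.69,-.195,1.566,.157,.903,-.215],[.12,.993,-.001,0],[148.9,606.4,259.9]),
([-0.94124219,0.52737703,-0.23652499,1.81894907,0.15502226,0.81070878,0.09035983],[0.113,0.994,0.002,-0.002],[282.4,447.2,289.8]),
([-0.46281861,0.50376533,-0.22348477,1.86586223,0.14046637,0.78144971,0.48162672],[0.164,0.986,0.005,-0.001],[444.4,256,290.3]),
(list(s["q"]),list(s["eef_rot"]),list(s["eef_pos"]))]
print(s["q"])
def chain(q,sg):
    ax="zyzyzyz"; r=R.identity(); out=[]
    for a,x,g in zip(ax,q,sg):
        r=r*R.from_euler(a,g*x); out.append(r)
    return out
best=[]
for sg in itertools.product([1,-1],repeat=7):
    if not(sg[1]==sg[3]==sg[5]==1): continue
    C=[chain(q,sg)[-1].inv()*R.from_quat(t) for q,t,_ in D]
    m=R.concatenate(C).mean(); e=max((m.inv()*c).magnitude() for c in C)
    best.append((e,sg,m.as_euler("zyx",degrees=True).round(1)))
best.sort(key=lambda b:b[0])
for b in best[:5]: print(b)
sg=best[0][1]
def fk(q,p):
    c=chain(q,sg)
    P=np.array([0,0,p[0]])+c[1].apply([p[3],0,p[1]])+c[3].apply([p[4],0,p[2]])+c[6].apply([0,0,p[5]])
    return P
f=least_squares(lambda p:np.concatenate([fk(q,p)-np.array(t) for q,_,t in D]),[300,350,350,200,0,0][:3]+[0,0,200])
print(f.x.round(1),np.round(f.fun,1))
E
```

```text
[-0.49537192  0.47771328 -0.14791119  1.83158216  0.09540359  0.83597666
  0.30302218]
(0.00063695815487667, (-1, 1, -1, 1, -1, 1, -1), array([90.,  0.,  0.]))
(0.09170738267157845, (-1, 1, -1, 1, 1, 1, -1), array([79.4,  0.4, 11.2]))
(0.10367035242441168, (-1, 1, 1, 1, -1, 1, -1), array([ 70.1,  -2.6, -11.2]))
(0.1364090723913818, (-1, 1, 1, 1, 1, 1, -1), array([59.8, -0. , -0.4]))
(0.33224224583563033, (1, 1, -1, 1, -1, 1, 1), array([-20.5,   0.2,   0.1]))
[-271.   687.5   90.9  -34.5 -222.5  145.8] [  2.7  -4.4  -8.6   4.    4.4   2.2   6.9   8.3   3.6 -21.    9.6   2.8]
```

```bash
cat > kin.py <<'E'
from h import *
from scipy.optimize import least_squares
SG=(-1,1,-1,1,-1,1,-1)
s0=env.state()
D=[([-1.296,.69,-.195,1.566,.157,.903,-.215],[148.9,606.4,259.9]),
([-0.94124219,0.52737703,-0.23652499,1.81894907,0.15502226,0.81070878,0.09035983],[282.4068,447.1557,289.817]),
([-0.46281861,0.50376533,-0.22348477,1.86586223,0.14046637,0.78144971,0.48162672],[444.39,255.95,290.285]),
([-0.49537192,0.47771328,-0.14791119,1.83158216,0.09540359,0.83597666,0.30302218],[450.4,246.04,307.16])]
def chain(q):
    r=R.identity(); out=[]
    for a,x,g in zip("zyzyzyz",q,SG):
        r=r*R.from_euler(a,g*x); out.append(r)
    return out
def fk(q,p):
    c=chain(q)
    return np.array([0,0,p[0]])+c[1].apply([0,0,p[1]])+c[2].apply([p[3],p[7],0])+c[3].apply([0,0,p[2]])+c[4].apply([p[4],p[8],0])+c[5].apply([p[6],0,0])+c[6].apply([0,0,p[5]])
p0=np.array([300,350,330,0,0,280,0,0,0.])
def fit(D,w=.01):
    return least_squares(lambda p:np.concatenate([fk(q,p)-np.array(t) for q,t in D]+[w*(p-p0)*np.array([1,1,1,5,5,1,5,5,5])]),p0)
def rot(q): return chain(q)[-1]*R.from_euler("z",90,degrees=True)
LO=np.array([-3.01,-.46,-1.47,.13,-1,.04,-2.66]);HI=np.array([3.01,2.08,1.51,2.56,4.14,2.09,2.66])
def ik(pos,rt,p,q0):
    return least_squares(lambda q:np.concatenate([(fk(q,p)-pos)/100,(rt.inv()*rot(q)).as_rotvec()*3,.01*(q-q0)]),q0,bounds=(LO+.03,HI-.03))
E
python3 - <<'E'
from kin import *
for w in (.1,.01,.001):
    f=fit(D,w); print(f.x.round(1),f.fun[:12].round(1))
E
```

```text
[ 3.212e+02  5.386e+02  3.497e+02  9.000e-01 -5.000e-01  2.552e+02
 -1.900e+00 -2.310e+01 -2.390e+01] [-2.5 -3.3  1.3 -1.3  1.2 -1.5 -0.4  1.4 -1.9  0.6  1.5  1.8]
[316.4 558.7 335.  -10.2  11.  275.7 -19.1 -12.2 -33.8] [-0.1 -0.2 -0.   0.2  0.4 -0.8 -0.  -0.1 -0.8 -0.2  0.1  1.7]
[284.3 547.3 310.2 -24.5  37.  239.1 -72.5  -7.4 -40.3] [-0.  -0.   0.   0.   0.5 -0.4 -0.1 -0.2  0.2 -0.1 -0.2  0.2]
```

```bash
python3 - <<'E'
from kin import *
p=fit(D,.01).x; q0=np.array(D[3][0])
M=np.array([632,-213,59.]); 
cd=env.get_calibration("side"); print("M in side",proj(cd,[M]), "coaster",proj(cd,[[633,-207,4]]))
res=[]
for az in range(60,200,10):
  for tilt in (35,45):
    t=np.radians(tilt);a=np.radians(az)
    u=np.array([np.sin(t)*np.cos(a),np.sin(t)*np.sin(a),np.cos(t)])
    P=M+248*u
    for roll in range(0,360,30):
      z=-u; x=np.cross([0,0,1.],z); x/=np.linalg.norm(x); rt=R.from_matrix(np.c_[x,np.cross(z,x),z])*R.from_euler("z",roll,degrees=True)
      f=ik(P,rt,p,q0); q=f.x
      e=np.linalg.norm(fk(q,p)-P); er=(rt.inv()*rot(q)).magnitude()
      mg=min((q-LO).min(),(HI-q).min())
      if e<10 and er<.05: res.append((np.abs(q-q0)[1:].max(),az,tilt,roll,P.round(),q.round(2),mg))
import collections
b={}
for r in sorted(res,key=lambda r:r[0]): b.setdefault((r[1],r[2]),r)
for k in sorted(b): r=b[k]; print(r[1:4],round(r[0],2),r[4].tolist(),r[5].tolist(),round(r[6],2))
E
```

```text
M in side [[352.95846504 151.48281004]] coaster [[350.8257849  167.15883738]]
(60, 35, 180) 0.8 [703.0, -90.0, 262.0] [-0.14, 0.99, 0.05, 1.03, 0.44, 1.52, 0.83] 0.57
(60, 45, 180) 0.96 [720.0, -61.0, 234.0] [-0.22, 1.12, 0.09, 0.87, 0.5, 1.68, 0.81] 0.41
(70, 35, 180) 0.6 [681.0, -79.0, 262.0] [-0.18, 0.91, 0.05, 1.23, 0.5, 1.34, 0.88] 0.75
(70, 45, 180) 0.69 [692.0, -48.0, 234.0] [-0.28, 1.03, 0.11, 1.15, 0.56, 1.46, 0.82] 0.63
(80, 35, 210) 0.41 [657.0, -73.0, 262.0] [-0.27, 0.85, 0.18, 1.42, 0.5, 1.14, 0.46] 0.95
(80, 45, 210) 0.48 [662.0, -40.0, 234.0] [-0.39, 0.95, 0.24, 1.38, 0.56, 1.21, 0.35] 0.88
(90, 35, 240) 0.49 [632.0, -71.0, 262.0] [-0.38, 0.8, 0.34, 1.6, 0.47, 0.91, 0.08] 0.87
(90, 45, 210) 0.57 [632.0, -38.0, 234.0] [-0.44, 0.88, 0.27, 1.61, 0.67, 1.0, 0.34] 0.95
(100, 35, 240) 0.53 [607.0, -73.0, 262.0] [-0.42, 0.75, 0.39, 1.77, 0.55, 0.71, 0.13] 0.67
(100, 45, 240) 0.69 [602.0, -40.0, 234.0] [-0.61, 0.88, 0.54, 1.82, 0.62, 0.68, -0.06] 0.64
(110, 35, 240) 0.64 [583.0, -79.0, 262.0] [-0.48, 0.72, 0.5, 1.94, 0.62, 0.48, 0.2] 0.44
(110, 45, 240) 0.97 [572.0, -48.0, 234
[... 815 characters left out ...]
4.0, 262.0] [0.99, 0.77, -1.21, 2.41, 1.95, 0.89, -1.47] 0.15
(160, 45, 300) 3.49 [467.0, -153.0, 234.0] [0.02, 0.65, 0.56, 2.53, 3.59, 0.84, -2.54] 0.03
(170, 35, 300) 1.89 [492.0, -188.0, 262.0] [1.15, 0.82, -1.27, 2.39, 1.98, 0.78, -0.68] 0.17
(170, 45, 300) 3.2 [459.0, -183.0, 234.0] [0.75, 0.65, -0.3, 2.53, 3.29, 0.75, -1.84] 0.03
(180, 35, 240) 1.94 [490.0, -213.0, 262.0] [1.22, 0.79, -1.15, 2.33, 2.04, 0.51, 0.6] 0.23
(180, 45, 270) 2.21 [457.0, -213.0, 234.0] [1.36, 1.1, -1.43, 2.53, 2.3, 0.92, -0.03] 0.03
(190, 35, 30) 0.95 [492.0, -238.0, 262.0] [0.95, 0.59, -0.6, 2.1, -0.86, 0.07, 1.01] 0.03
(190, 45, 270) 2.06 [459.0, -243.0, 234.0] [1.48, 1.14, -1.44, 2.4, 2.15, 0.67, 0.39] 0.03
```

```bash
python3 - <<'E'
from h import *
plan((632,-40,325),down(56.9))
E
```

```text
clock 5.5 trans [-0.769, -0.357, -0.033] turn [0.002, 0.004, 0.001] rows>= 6.7837197578661295 0.028607644195926627
```

Emit:
{"name": "step_arm", "arguments": {
  "steps": [
    {"translation":[-0.05,-0.025,-0.02],"turn":[0,0,0],"hand":1},
    {"translation":[-0.08,-0.037,-0.01],"turn":[0,0,0],"hand":1},
    {"translation":[-0.08,-0.037,-0.005],"turn":[0,0,0],"hand":1},
    {"translation":[-0.08,-0.037,0],"turn":[0,0,0],"hand":1},
    {"translation":[-0.08,-0.037,0],"turn":[0,0,0],"hand":1}
  ]
}}

```text
clock: 6.0
eef_pos: [538.5, 111.4, 327.0]
eef_rot: [0.278, 0.961, 0.003, 0.002]
ft_force: [0.3, 0.1, -1.8]
grip_width: 23.5
```

```bash
python3 - <<'E'
from h import *
plan((632,-40,325),down(56.9)); print(env.state()["q"])
E
```

```text
clock 6.0 trans [-0.4, -0.196, 0.004] turn [0.007, 0.002, 0.015] rows>= 3.5600700266814584 0.11465403223171287
[-0.19233828  0.50585856 -0.14996258  1.7148667   0.08727984  0.92013105
  0.63216034]
```

Emit:
{"name": "step_arm", "arguments": {
  "steps": [
    {"translation":[-0.08,-0.039,0],"turn":[0,0,0.01],"hand":1},
    {"translation":[-0.08,-0.039,0],"turn":[0,0,0],"hand":1},
    {"translation":[-0.08,-0.039,0],"turn":[0,0,0],"hand":1},
    {"translation":[-0.06,-0.03,0],"turn":[0,0,0],"hand":1},
    {"translation":[-0.04,-0.02,0],"turn":[0,0,0],"hand":1}
  ]
}}

```text
clock: 6.5
eef_pos: [618.6, -27.9, 324.1]
eef_rot: [0.285, 0.959, 0.002, 0.001]
ft_force: [0.4, -0.1, -2.1]
grip_width: 23.7
```

```bash
python3 - <<'E'
from h import *
s=env.state();print(s["q"])
rt=R.from_euler("x",-42,degrees=True)*down(56.9)
u=-rt.as_matrix()[:,2]; M=np.array([632,-213,59.]); print(u, M+248*u)
plan(M+248*u,rt); plan(s["eef_pos"],rt)
for n in ("side","scene"):cv2.imwrite(f"pics/{n}5.png",env.get_image(n)[:,:,::-1])
E
```

```text
[ 0.04872151  0.61182527 -0.13736061  1.50727931  0.08911157  1.02532785
  0.88315501]
[2.77555756e-17 6.69130606e-01 7.43144825e-01] [632.         -47.05560962 243.29991672]
clock 6.5 trans [-0.054, -0.023, 0.202] turn [0.59, -0.381, -0.001] rows>= 1.681513522193494 4.908020478569572
clock 6.5 trans [0.0, 0.0, 0.0] turn [0.59, -0.381, -0.001] rows>= 0.0 4.908020478569572
```

View pics/side5.png

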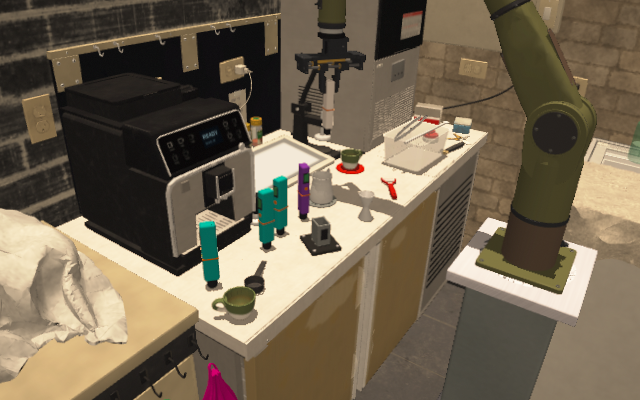

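View pics/scene5.png

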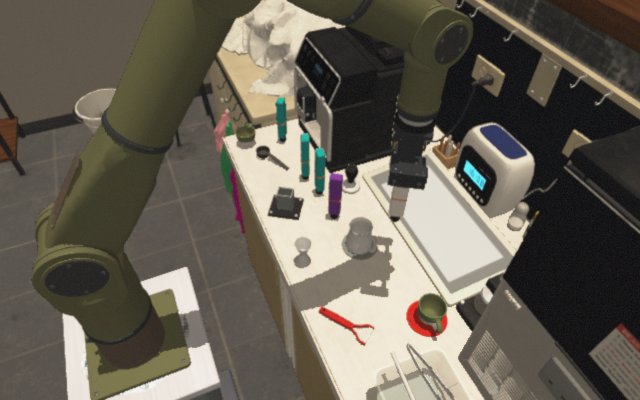

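Emit:
{"name": "step_arm", "arguments": {
  "steps": [
    {"translation":[0,0,0],"turn":[0.07,-0.045,0],"hand":1},
    {"translation":[0,0,0],"turn":[0.1,-0.065,0],"hand":1},
    {"translation":[0,0,0],"turn":[0.1,-0.065,0],"hand":1},
    {"translation":[0,0,0],"turn":[0.1,-0.065,0],"hand":1},
    {"translation":[0,0,0],"turn":[0.07,-0.045,0],"hand":1}
  ]
}}

```text
clock: 7.1
eef_pos: [616.2, -29.3, 323.4]
eef_rot: [0.278, 0.92, -0.266, 0.079]
ft_force: [-0.3, -0.1, -1.6]
grip_width: 23.6
```

```bash
cat > fin.py <<'E'
from h import *
s=env.state();print(np.round(s["q"],3),s["eef_pos"],s["ft_force"],s["grip_width"])
rt=R.from_euler("x",-42,degrees=True)*down(56.9)
u=-rt.as_matrix()[:,2]; M=np.array([632,-213,59.])
plan(M+248*u,rt)
E
python3 fin.py
```

```text
[-0.366  0.682  0.149  1.54   0.502  1.128  0.475] [616.17935697 -29.33426815 323.38872231] [-0.34486512 -0.10586665 -1.61099867] 23.645669079583143
clock 7.1 trans [0.005, 0.08, 0.193] turn [0.135, -0.091, -0.008] rows>= 1.6707549754275828 1.138858320786658
```

Emit:
{"name": "step_arm", "arguments": {
  "steps": [
    {"translation":[0,0.01,0.02],"turn":[0.06,-0.04,-0.004],"hand":1},
    {"translation":[0,0.01,0.03],"turn":[0.06,-0.04,-0.004],"hand":1},
    {"translation":[0,0.01,0.02],"turn":[0,0,0],"hand":1},
    {"translation":[0,0,0],"turn":[0,0,0],"hand":1},
    {"translation":[0,0,0],"turn":[0,0,0],"hand":1}
  ]
}}

```text
clock: 7.6
eef_pos: [620.8, -25.6, 290.3]
eef_rot: [0.259, 0.901, -0.332, 0.099]
ft_force: [-0.7, -0.4, -1.3]
grip_width: 23.7
```

```bash
python3 fin.py; python3 - <<'E'
from h import *
for n in ("side","scene","wrist"):
    im=env.get_image(n); cv2.imwrite(f"pics/{n}6.png",im[:,:,::-1])
    for q in ("mug","thermometer","red_coaster"):
        for x in env.trace(q,n)[:4]:
            print(n,q,round(x["confidence"],2),np.round(x["pixel"],1),x["mask"].sum())
a=cv2.imread("pics/side6.png")[70:190,280:420]; b=cv2.imread("pics/scene6.png")[170:350,330:480]
cv2.imwrite("pics/side6c.png",cv2.resize(a,None,fx=5,fy=5,interpolation=cv2.INTER_CUBIC));cv2.imwrite("pics/scene6c.png",cv2.resize(b[:150],None,fx=4,fy=4,interpolation=cv2.INTER_CUBIC))
s=env.state();p=np.array(s["eef_pos"]);Rm=R.from_quat(s["eef_rot"]).as_matrix()
np.savez("v6.npz",p=p,R=Rm,wT=env.get_calibration("wrist")["T"])
for n in ("side","scene","wrist"):
    c=env.get_calibration(n); print(n,proj(c,[p+Rm[:,2]*130,p+Rm[:,2]*148,[632,-213,59]]).round(1).tolist())
E
```

```text
[-0.453  0.771  0.206  1.566  0.601  1.117  0.369] [620.80219866 -25.63504976 290.25200021] [-0.65869565 -0.38505342 -1.29002759] 23.697804150980506
clock 7.6 trans [-0.004, 0.045, 0.124] turn [0.023, -0.007, 0.015] rows>= 1.0561684114918284 0.19700110652821023
side mug 0.78 [350.7 155.1] 295
side thermometer 0.86 [266.9 213.7] 899
side thermometer 0.81 [304.4 191.6] 621
side thermometer 0.7 [282.3 201.3] 794
side thermometer 0.67 [333.6 107.9] 313
side red_coaster 0.54 [353.2 168.3] 165
scene mug 0.81 [432.5 311.5] 799
scene thermometer 0.95 [317.7 172.2] 478
scene thermometer 0.74 [406.4 214.5] 972
scene thermometer 0.73 [331.5 194.2] 597
scene thermometer 0.7 [303.4 156.4] 322
scene red_coaster 0.96 [418.4 322.6] 594
scene red_coaster 0.47 [361.  235.8] 838
wrist mug 0.56 [339.9 171.9] 1744
wrist mug 0.52 [307.1  32.6] 1007
wrist thermometer 0.77 [322.9 240.8] 4643
wrist red_coaster 0.72 [362.8 144.3] 1515
wrist red_coaster 0.65 [523.1  31.3] 5848
side [[341.3, 121.7], [343.1, 124.9], [353.0, 151.5]]
scene [[414.3, 239.6], [416.1, 247.4], [432.2, 307.7]]
wrist [[320.0, 201.3], [319.9, 196.4], [328.7, 172.9]]
```

View pics/side6c.png

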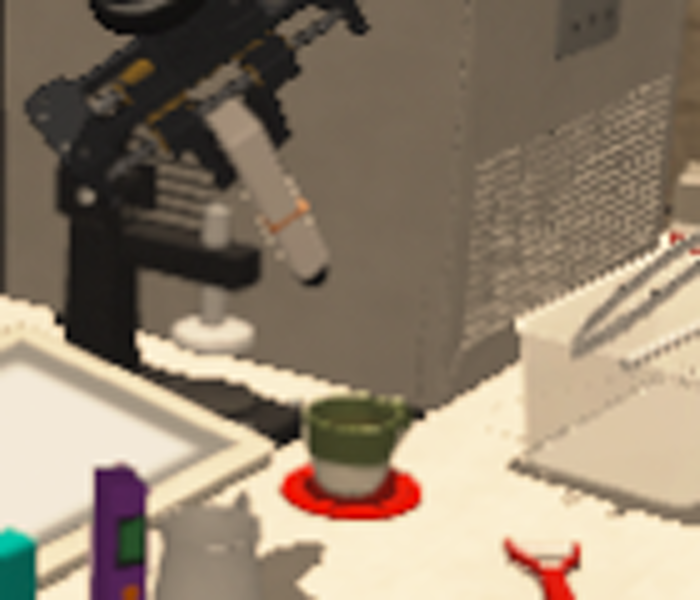

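View pics/scene6c.png

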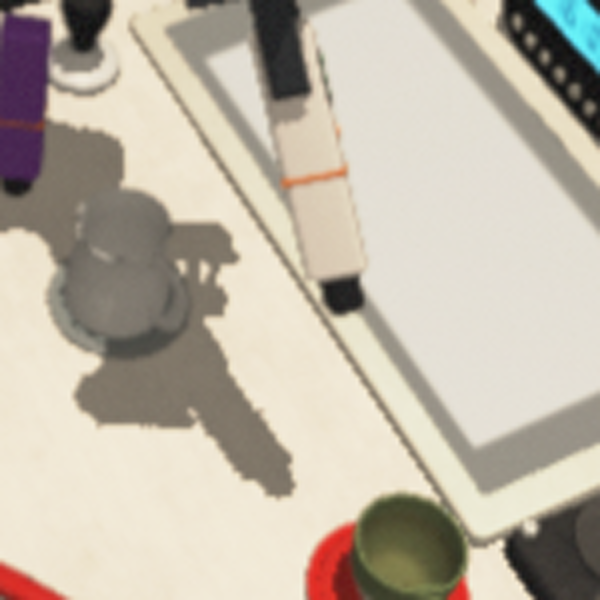

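View pics/wrist6.png

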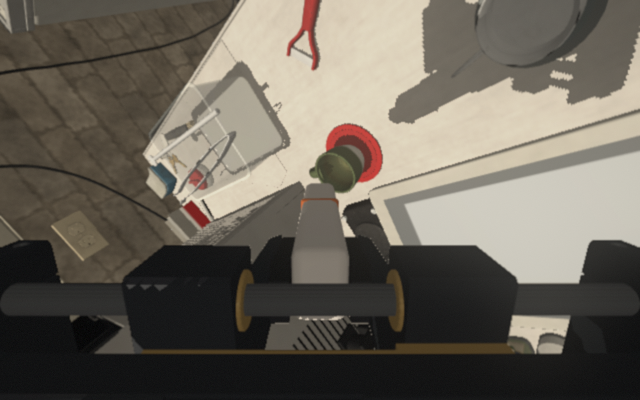

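```bash
python3 - <<'E'
from h import *
a=cv2.imread("pics/wrist6.png")[110:230,280:400]
cv2.imwrite("pics/wrist6c.png",cv2.resize(a,None,fx=5,fy=5,interpolation=cv2.INTER_CUBIC))
v=np.load("v6.npz"); c=dict(env.get_calibration("wrist")); c["T"]=v["wT"]
th=np.linspace(0,6.28,9)[:-1]
for M in ([632,-213,59],):
  print(proj(c,[np.array(M)+[32*np.cos(t),32*np.sin(t),0] for t in th]).mean(0), ((proj(c,[np.array(M)+[32*np.cos(t),32*np.sin(t),0] for t in th])-[280,110])*5).round().tolist())
E
```

```text
[329.00127214 172.57171953] [[302.0, 408.0], [342.0, 360.0], [324.0, 280.0], [255.0, 219.0], [182.0, 218.0], [150.0, 272.0], [171.0, 346.0], [233.0, 401.0]]
```

View pics/wrist6c.png

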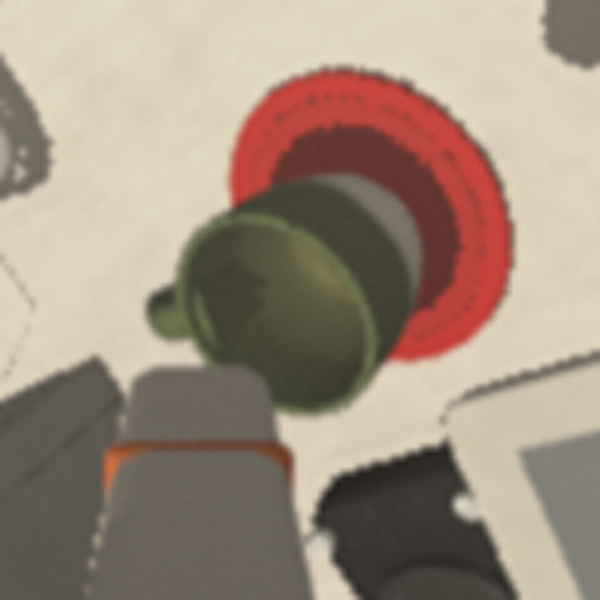

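```bash
python3 - <<'E'
from h import *
from scipy.optimize import least_squares
v=np.load("v6.npz"); c=dict(env.get_calibration("wrist")); c["T"]=v["wT"]
cs=[(env.get_calibration("scene"),[432.4,307]),(env.get_calibration("side"),[352,152.5]),(c,[335.6,172.4])]
for use in ([0,1],[0,1,2]):
    f=least_squares(lambda m:np.concatenate([proj(cs[i][0],[[m[0],m[1],59]])[0]-cs[i][1] for i in use]),[632,-213]); print(use,f.x,f.fun.round(1))
E
sed -i 's/632,-213,59/633,-209,59/' fin.py; python3 fin.py
```

```text
[0, 1] [ 633.57469934 -211.1442596 ] [-0.1 -0.3  0.3 -1. ]
[0, 1, 2] [ 635.04512828 -205.5772532 ] [-0.9 -2.5 -1.  -0.6 -2.2  0.8]
[-0.453  0.771  0.207  1.566  0.603  1.117  0.368] [621.02166664 -26.00750082 290.25136806] [-0.70563116 -0.18624366 -1.6006059 ] 23.752200456294865
clock 8.2 trans [-0.001, 0.053, 0.117] turn [0.021, -0.006, 0.014] rows>= 1.027337776298327 0.1862031042991523
```

Emit:
{"name": "step_arm", "arguments": {
  "steps": [
    {"translation":[0,0.02,0.035],"turn":[0.02,-0.006,0.014],"hand":1},
    {"translation":[0,0.015,0.035],"turn":[0,0,0],"hand":1},
    {"translation":[0,0.01,0.025],"turn":[0,0,0],"hand":1},
    {"translation":[0,0,0.01],"turn":[0,0,0],"hand":1},
    {"translation":[0,0,0],"turn":[0,0,0],"hand":1}
  ]
}}

```text
clock: 8.7
eef_pos: [631.5, -43.7, 247.0]
eef_rot: [0.266, 0.895, -0.343, 0.102]
ft_force: [0.3, -0.4, -1.0]
grip_width: 23.6
```

```bash
python3 fin.py
```

```text
[-0.435  0.845  0.223  1.575  0.627  1.049  0.319] [631.51800465 -43.71815569 247.04790883] [ 0.27169201 -0.38154507 -0.98632302] 23.622423046225684
clock 8.7 trans [0.001, 0.008, 0.006] turn [0.002, -0.0, 0.0] rows>= 0.08168897698069576 0.012398393409495341
```

Emit:
{"name": "step_arm", "arguments": {
  "steps": [
    {"translation":[0,0.007,0.005],"turn":[0,0,0],"hand":1},
    {"translation":[0,0,0],"turn":[0,0,0],"hand":1},
    {"translation":[0,0,0],"turn":[0,0,0],"hand":1},
    {"translation":[0,0,0],"turn":[0,0,0],"hand":1},
    {"translation":[0,0,0],"turn":[0,0,0],"hand":1}
  ]
}}

```text
clock: 9.2
eef_pos: [633.7, -43.0, 245.2]
eef_rot: [0.266, 0.895, -0.342, 0.103]
ft_force: [-0.3, 0.2, -1.3]
grip_width: 23.7
```

```bash
python3 fin.py; python3 - <<'E'
from h import *
s=env.state();p=np.array(s["eef_pos"]);Rm=R.from_quat(s["eef_rot"]).as_matrix()
for n in ("side","scene","wrist"):
    c=env.get_calibration(n); im=env.get_image(n)[:,:,::-1].copy()
    cv2.imwrite(f"pics/{n}7.png",im)
    print(n,proj(c,[p+Rm[:,2]*148,p+Rm[:,2]*248]).round(1).tolist())
    x0,y0={"side":(280,70),"scene":(330,200),"wrist":(260,110)}[n]
    cv2.imwrite(f"pics/{n}7c.png",cv2.resize(im[y0:y0+140,x0:x0+140],None,fx=4,fy=4,interpolation=cv2.INTER_CUBIC))
a=[cv2.imread(f"pics/{n}7c.png")[:,:390] for n in ("side","scene")]
for M in ([633.5,-209,59],[635,-205.5,59],[632,-213,59]): 
    d=(np.array(M)-(p+Rm[:,2]*148)); print(M,(Rm.T@d).round(1))
s2=env.state(); print(np.abs(s2["dq"]).max(), np.degrees(np.arccos(-Rm[2,2])))
E
```

```text
[-0.435  0.849  0.223  1.571  0.627  1.048  0.318] [633.70363475 -42.98700183 245.19794965] [-0.26959086  0.19800343 -1.33295379] 23.672375160623606
clock 9.2 trans [0.003, 0.002, 0.004] turn [0.004, 0.001, -0.001] rows>= 0.04050845788713771 0.027144410477446822
side [[342.3, 135.6], [351.7, 151.3]]
scene [[422.0, 263.7], [432.1, 305.3]]
wrist [[319.9, 196.5], [319.8, 177.3]]
[633.5, -209, 59] [  1.1  -0.  101.5]
[635, -205.5, 59] [ 1.2  3.  99.1]
[632, -213, 59] [  0.7  -3.4 104.1]
0.0014160945610251678 41.84509399636126
```

View pics/side7c.png

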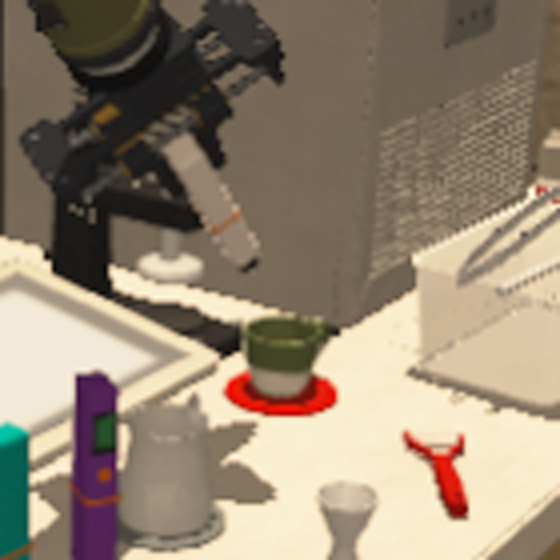

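View pics/scene7c.png

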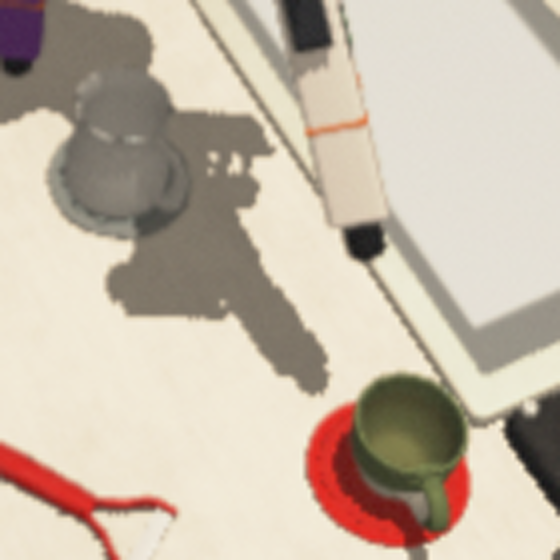

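View pics/wrist7c.png

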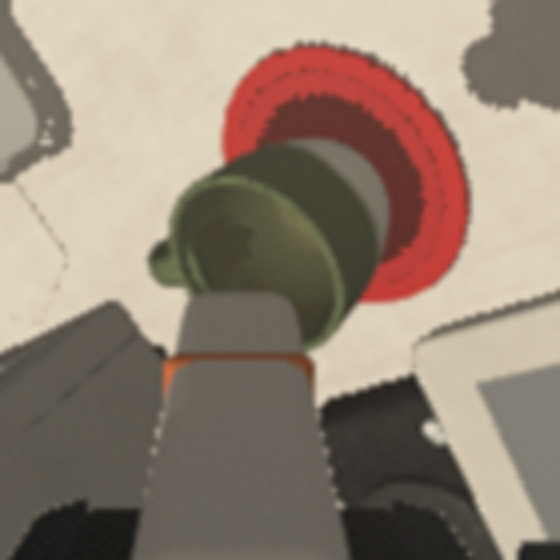

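All three views agree: the lens line meets the mug's mouth within about 5 mm, the range is about 10 cm, and nothing is touching. Handing in.

```bash
python3 - <<'E'
from plant import env
print(env.finish_job()); s=env.state(); print(s["clock"],s["eef_pos"],s["grip_width"])
E
```

```text
the job is handed in; nothing more can be done
None
the job is handed in; nothing more can be done
```

The job is handed in, at about 9.4 s of the 32 s allowed. The mug was on the red coaster, so I drew the white thermometer out of its holder and aimed it at the mug's mouth. I handed in with it still gripped at 40 N and slanted about 42° off vertical. No verdict came back.

- **Aim:** my last check put the middle of the mug's mouth about 101 mm ahead of the lens and within 1–3 mm of its line of sight. The wrist camera disagreed slightly with the other two, by about 5 mm (about 8 mm in the view before); both are within the 25 mm allowed.
- **Lens height:** the lens was about 135 mm up.
- **Still and clear:** the arm was practically still, with a joint speed of about 0.001 rad/s. The pictures showed the thermometer clear of everything.
- **Vessels and bystanders:** the mug, pitcher, jigger and peeler looked where they started in the last pictures. The tamper was outside those crops, and I made no numeric check of displacement.
- **Grip slip:** lifting began just before the fingers had fully closed, so they slid about 20 mm up the thermometer and hold it at about 145 mm from the lens instead of 110 to 140. I measured the lens position again from the pictures and aimed with that.

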